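Pack a glass plate into its two-part transport case and hold it shut

TASK

Slide the glass plate with the thick white grip strip straight up out of the slotted rack, stand it fully down in the slot of the lower case half, and let go of it. Then fit the grey upper half over the plate, with its two holes on the two steel dowels, and press it down until the halves meet without a gap; finish while still gripping the upper half and holding it pressed firmly (about 10 N) onto the lower half. Leave the two plain plates in the rack and everything else on the bench where they are.

Things in the scene. Friction and masses are not known exactly. Their poses are not given: they have to be found in the camera images.
- plate_mid (a point): Centre of the glass plate to be packed: 80 mm wide (y), 60 mm high (z), glass 6 mm thick (x); its top 16 mm is a white plastic grip strip 10 mm thick over the full width. It stands upright in one of the rack's three slots, its top 70 mm above the bench. 80 g; fits either way round.
- spare_a_mid (a point): Centre of a plain glass plate without strip, 66 mm wide (y), 42 mm high, 6 mm thick (x), standing in another slot of the rack, its top 52 mm above the bench. To be left alone.
- spare_b_mid (a point): Centre of a second plain glass plate, the same as the other plain one, in the remaining slot. To be left alone.
- rack: Aluminium slotted rack, fixed: 156 mm (x) by 100 mm (y) by 35 mm high; origin at the centre of its underside. Three slots along its y at x = -50, 0 and +50 mm, each 86 mm long, 8 mm wide (mouth flared to 18 mm in the top 6 mm), 25 mm deep (slot floor 10 mm above the bench).
- case_lower: Grey lower case half, fixed: 50 (x) by 156 (y) by 35 mm high; origin under its centre. A slot along y through the middle: 86 mm long, 8 wide (mouth flared to 18 in the top 6 mm), floor 10 mm above the bench: a seated plate stands 35 mm proud. Two upright steel dowels at x = 0, y = +/-63 mm: 10 mm diameter, 30 mm high above the top face, the last 7 mm tapering to 4 mm diameter.
- hood_mid (a point): Centre of the loose grey upper case half, standing open side down: hollow cover 34 (x) by 102 (y) by 52 mm high; cavity 26 x 94 mm, 46 deep. At each end an ear 14 mm thick, level with the underside, reaches to y = 77 mm, with a 13 mm through hole at y = +/-63 mm. Grip it by its long sides, 34 mm apart. 200 g; fits either way round. Fully home on the lower half, this point is 61 mm above the bench.
- tube_rack: Pale tube rack with small capped tubes, 70 x 130 x 44 mm high, loose; origin under its centre. To be left alone.
- tip_box: Blue pipette-tip box, 85 x 120 x 54 mm high, loose; origin under its centre. To be left alone.
- reagent: Amber bottle, 60 mm diameter, 95 mm high, loose; origin under its centre. To be left alone.
- jar: White jar, 66 mm diameter, 80 mm high, loose; origin under its centre. To be left alone.
- timer: White timer, 55 x 70 x 18 mm high, loose; origin under its centre. To be left alone.
- marker: Black marker pen lying on the bench, about 125 x 13 x 13 mm; origin under the middle of its barrel. To be left alone.
There are look-alikes about, which are no part of the job. Leave any red or turquoise look-alike of the part that bears hood_mid alone.

How it is judged (in metres and radians):
On the way, in this order (a step that is already met when the one before it is completed fails the run):
1. the plate with the grip strip is lifted clear out of the rack (height (world z) of plate_mid above 0.068 m and contact force between plate and rack below 0.05 N), for 0.1 s.
2. the plate stands fully down in the lower half's slot and is let go (x of plate_mid in the frame of case_lower between -0.008 and 0.008 m and y of plate_mid in the frame of case_lower between -0.007 and 0.007 m and z of plate_mid in the frame of case_lower between 0.036 and 0.044 m and angle between plate_mid's own z axis and vertical below 0.2 rad and contact force between the fingers and plate below 0.05 N), for 0.2 s.
At the end, for the whole second after the job is handed in: Plate in the lower slot (within 8 mm across, 7 along, 4 in height, lean < 0.2 rad) and untouched; upper half on the dowels (within 4 mm, 2.5 mm in height, level to 0.05 and in line to 0.06 rad), gripped with > 1 N and pressed on the lower half with > 5 N (all of step 2 and horizontal distance between hood_mid and case_lower below 0.004 m and z of hood_mid in the frame of case_lower between 0.0585 and 0.0635 m and angle between hood_mid's own z axis and vertical below 0.05 rad and angle between the y axis of hood_mid and the y axis of case_lower, either way round below 0.06 rad and contact force between hood and case_lower above 5 N and contact force between the fingers and hood above 1 N); the arm keeps its last pose, push and grip.
It fails at once if a plain plate is moved by more than 15 mm or something else on the bench by more than 30 mm (distance of any of spare_a_mid, spare_b_mid from where it was at the start of the episode above 0.015 m or distance of any of tube_rack, tip_box, reagent, jar, timer, marker from where it was at the start of the episode above 0.03 m).
It also fails if it takes over 61 s, if anything falls off the work surface, if the arm or the gripper's body presses on something with over 40 N, if the wrist force passes 120 N, or if a joint passes its speed limit or range.

ROBOT

A 7-joint arm with a two-finger parallel gripper is mounted at the origin on the work surface. World frame = base frame: x ahead of the robot, y to its left, z up, the work surface at z = 0. Lengths are in m, angles in degrees, forces in N, time in s.
With the tool pointing down it reaches from about 0.4 to 0.75 m from the base axis. Payload 19.5 kg.
Tool frame: the origin (TCP) lies midway between the tips of the shut fingers; the grasp point (between the pads) lies 19 mm behind it; z points along the fingers, y is the direction in which the jaws open and shut (so a half turn about z gives the same grasp; the last joint's range is limited). The gripper opens to 85 mm and grips with 20 to 120 N. Pads are 22 mm wide; open, the fingers measure 114 mm over their backs; the gripper's body (76 mm by 85 mm) begins 54 mm behind the grasp point. The pads swing forward as they close: fully open they stand 13 mm farther back than shut.
Start: joints at [73.298, 40.479, -1.581, 85.061, 1.261, 54.483, -4.326], TCP at [0.142, -0.557, 0.231] pointing down, gripper open.
Joint ranges: [-155.06, 155.06], [-18.47, 123.98], [-90, 86.84], [0, 140.48], [-83.41, 263.41], [0, 116], [-161.91, 161.91]. Speed limits (degrees/s): [108.29, 108.29, 147.25, 147.25, 172.46, 172.46, 172.46].

INTERFACE

Orientations are given as a 3x3 rotation matrix whose columns are the frame's x, y, z axes.
In Python, from bench import robot gives the robot as it stands. The module is installed in compiled form; this text tells all that it offers.
- The arm moves only by the tool step_arm, never from a script. Its argument "series" is a list of rows, each a list of 7 numbers: the shift along the tool's x, y, z in cm, then the turn, a rotation vector about the tool's x, y, z in rad, then the finger opening in cm, from 0 to 8.54. A call has 1 to 12 rows; each row shifts and turns the pose as measured when the row begins, along the tool's axes as they then stand; what a row does not reach is not made up. A row lasts 1/8 s, in which the tool goes at most 62.5 mm and 10.7 degrees, less where a joint would pass 70% of its speed; a pose out of reach is approached as far as the arm can. A call is refused whole if a number of a shift passes 6.25 or a number of a turn 0.188, either way. A call with a gripper value outside its range is refused whole. The fingers move at their own pace and stop on an object; "force" is the grip in N (left out, the last holds). Time passes only in rows, so rows that do not move let the fingers close. It gives the time, the measured TCP pose, the force and the opening at its end, in the units of the state.
- robot.state(): the state, without advancing time (a new reading comes with each control period).
- robot.camera(name): name is "scene" or "side" or "wrist"; returns (picture, depth): 480x640x3 uint8, red, green, blue; 480x640 float32, m along the optical axis (not along the pixel's ray), 0 where there is no reading.
- robot.camera_params(name): a dict with "fx", "fy", "cx", "cy" (pixels), "rvec" (rotation vector, rad) and "tvec" (3), from world to camera coordinates, as OpenCV has them; the wrist camera has in their place "mount" (4x4, takes a point from camera to tool coordinates, whose origin is the TCP and whose axes are the flange's). Camera axes: x right, y down, z forward; pixel columns grow to the right and rows downward; lengths in m; the calibration is good to about 2 mm. A picture is of the moment at which its call begins: read the wrist's pose just before it. camera_params takes no time and is no camera call.
- robot.hand_in(): hands the job in, once; it reports no verdict.
Trained networks look in the newest picture that a camera, given by its name, has taken for a name from the list of things; names that differ only in an ending like _2 or _b are one class to them, and where a whole thing is asked for, a point or a joint stands for the part that bears it (a point fixed in the world has none). Each returns a list of dicts, best first, with "p" (0 to 1); they miss things now and then, are a little off and sometimes report something else, mostly with a low value. They report only what shows in the picture. A call takes as long as a camera call. They do not tell look-alikes from the thing itself.
- robot.recognise(query, camera): "box" ([left, top, right, bottom] in pixels, round what is visible of it).
- robot.regions_of(query, camera): "pixels" (480x640 bool, what is visible of it) and "box" ([left, top, right, bottom] in pixels, round what is visible of it).
The state is a dict: "t": time; "joint_positions": joint angles; "qvel": joint speeds; "tau": joint torques, N m; "ee_pos": TCP position; "tcp_rot": TCP orientation; "force": force on the tool from outside, world axes, zero at the start; "ft_torque": the same for the moment, N m; "opening": finger opening in m.
Only numpy, scipy, OpenCV 4.12 (cv2) and the standard library are available. Lean on these libraries where they do the work, as an engineer would, in place of code of your own. Each camera call takes 0.05 s, during which the arm holds its last target.

## Working session

There is one attempt and no reset: what is moved stays moved. The work goes in short steps, Python scripts to look and compute and a tool call to move; the robot and the scene stay as the last step left them, time stands still between calls to the robot, and variables do not carry over. Pictures are saved under pics/ and viewed, and the job is handed in when it is done.

Besides the shell and the picture viewer there is one more tool, called after "Call:" by a JSON object that holds its "name" and its "arguments", one argument or row to a line. step_arm: Moves the arm, as the interface text tells. Its arguments: {"type":"object","properties":{"series":{"type":"array","items":{"type":"array","items":{"type":"number"}}},"force":{"type":"number"}},"required":["series"]}

```bash
mkdir -p pics; cat > h.py <<'E'
import numpy as np, cv2
from bench import robot
def save(n,im): cv2.imwrite('pics/'+n+'.png',im[...,::-1])
def T_cw(name,st=None):
    p=robot.camera_params(name)
    if 'rvec' in p:
        R=cv2.Rodrigues(np.array(p['rvec'],float))[0];t=np.array(p['tvec'],float).reshape(3)
        return R.T,-R.T@t
    M=np.array(p['mount']);Rt=np.array(st['tcp_rot']);tt=np.array(st['ee_pos'])
    return Rt@M[:3,:3],Rt@M[:3,3]+tt
def cloud(name,d,st=None):
    p=robot.camera_params(name);R,t=T_cw(name,st)
    v,u=np.mgrid[:480,:640]
    P=np.stack([(u-p['cx'])/p['fx']*d,(v-p['cy'])/p['fy']*d,d],-1)
    W=P@R.T+t
    W[d<=0]=np.nan
    return W
E
python3 - <<'E'
from h import *
s=robot.state();print(s)
for n in ['scene','side','wrist']:
    s=robot.state()
    im,d=robot.camera(n);save(n+'0',im);np.savez(n+'0.npz',im=im,W=cloud(n,d,s));print(n,robot.camera_params(n))
E
```

```text
{'t': 0.0, 'joint_positions': array([73.29721112, 40.51291039, -1.58249179, 85.0851404 ,  1.25781737,
       54.4817857 , -4.32664331]), 'qvel': array([ 0.04858425,  0.11704954,  0.04082354,  0.08887964,  0.03221882,
       -0.05246137,  0.00983237]), 'tau': array([ 4.44462339e-04, -8.83222747e+01,  1.23487104e+00, -2.36174315e+01,
        1.69638771e-02,  6.56861812e-03, -1.78875325e-05]), 'ee_pos': array([ 0.14210116, -0.55688662,  0.23083455]), 'tcp_rot': array([[ 9.68966913e-01,  2.47190312e-01, -2.65769499e-04],
       [ 2.47190455e-01, -9.68966333e-01,  1.06053866e-03],
       [ 4.63318551e-06, -1.09332256e-03, -9.99999402e-01]]), 'force': array([ 0.60076384, -0.57263727,  0.21692325]), 'ft_torque': array([ 0.00067064,  0.03742951, -0.04733981]), 'opening': 0.08537155419577078}
scene {'fx': 489.01573961549707, 'fy': 489.01573961549707, 'cx': 323.1913580729771, 'cy': 231.84383382773404, 'rvec': array([ 2.22695005,  0.8352296 , -0.36128556]), 'tvec': array([-0.44919171, -0.15689264,  1.45869112])}
side {'fx': 508.6204931610369, 'fy': 508.6204931610369, 'cx': 313.3350228329982, 'cy': 239.64808702957814, 'rvec': array([ 1.99719464, -0.86567784,  0.45869508]), 'tvec': array([-0.33953586,  0.29398668,  0.65230401])}
wrist {'fx': 358.3449502070584, 'fy': 358.3449502070584, 'cx': 316.9494804206764, 'cy': 240.14796116626428, 'mount': array([[ 9.26696635e-04, -9.57810784e-01, -2.87398056e-01,
         7.27307087e-02],
       [ 9.99999200e-01,  6.40084936e-04,  1.09122394e-03,
        -1.14289483e-03],
       [-8.61226890e-04, -2.87398838e-01,  9.57810611e-01,
        -1.42802958e-01],
       [ 0.00000000e+00,  0.00000000e+00,  0.00000000e+00,
         1.00000000e+00]])}
```

View pics/scene0.png

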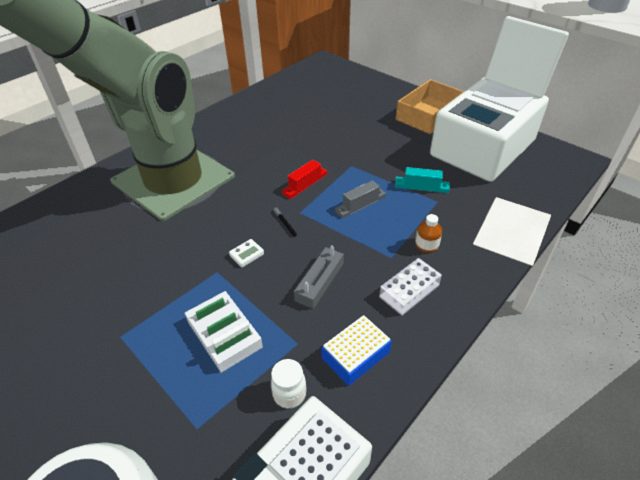

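View pics/side0.png

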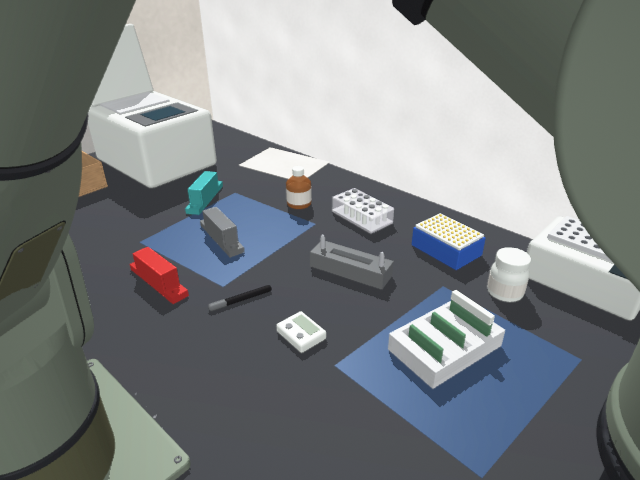

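View pics/wrist0.png

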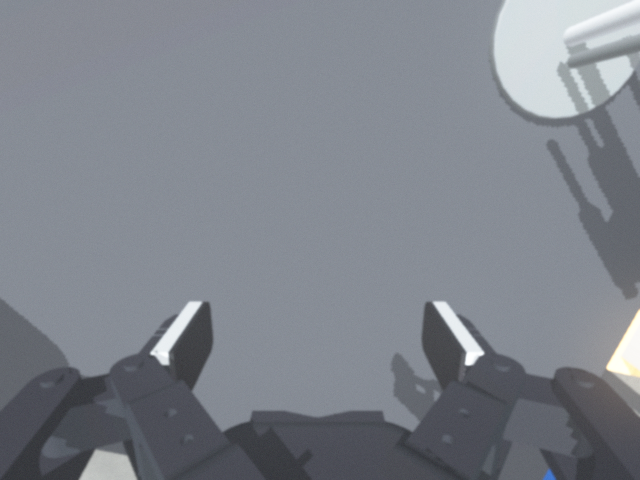

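Rack at scene (224,330) and side (447,337). The rearmost plate, scene (235,340) / side (471,312), seems to have the white strip. Hood candidates are red (304,178), turquoise (422,180) and grey (360,198); grey fits the description. I'll enlarge to confirm and measure with depth.

```bash
python3 - <<'E'
from h import *
a=np.load('scene0.npz');b=np.load('side0.npz')
def crop(im,l,t,r,bb,k): return cv2.resize(im[t:bb,l:r],None,fx=k,fy=k,interpolation=cv2.INTER_CUBIC)
c1=cv2.resize(a['im'][280:380,170:280],(390,355));c2=cv2.resize(b['im'][280:390,380:510],(400,338))
c3=cv2.resize(a['im'][165:235,270:460],(400,147));c4=cv2.resize(a['im'][240:310,285:355],(300,300))
o=np.zeros((600,800,3),np.uint8);o[:338,:400]=c2;o[:355,405:795]=c1;o[360:507,:400]=c3;o[:0]=0
c4=cv2.resize(c4,(240,240));o[358:598,420:660]=c4
save('crop0',o)
W=a['W'];S=b['W']
for n,(u,v) in dict(plate=(235,340),sp1=(210,308),sp2=(222,323),hood=(362,190),case=(320,275),red=(304,172),jar=(288,370),timer=(246,252),bottle=(430,222)).items(): print(n,W[v,u].round(3))
for n,(u,v) in dict(plate=(473,308),hood=(222,220),case=(350,262)).items(): print(n,S[v,u].round(3))
E
```

```text
plate [ 0.588 -0.263  0.041]
sp1 [ 0.487 -0.246  0.044]
sp2 [ 0.536 -0.254  0.043]
hood [0.498 0.274 0.056]
case [0.586 0.002 0.01 ]
red [0.324 0.23  0.055]
jar [ 0.736 -0.255  0.081]
timer [ 0.402 -0.068  0.019]
bottle [0.724 0.249 0.094]
plate [ 0.575 -0.272  0.066]
hood [0.492 0.264 0.052]
case [ 0.577 -0.018  0.033]
```

View pics/crop0.png

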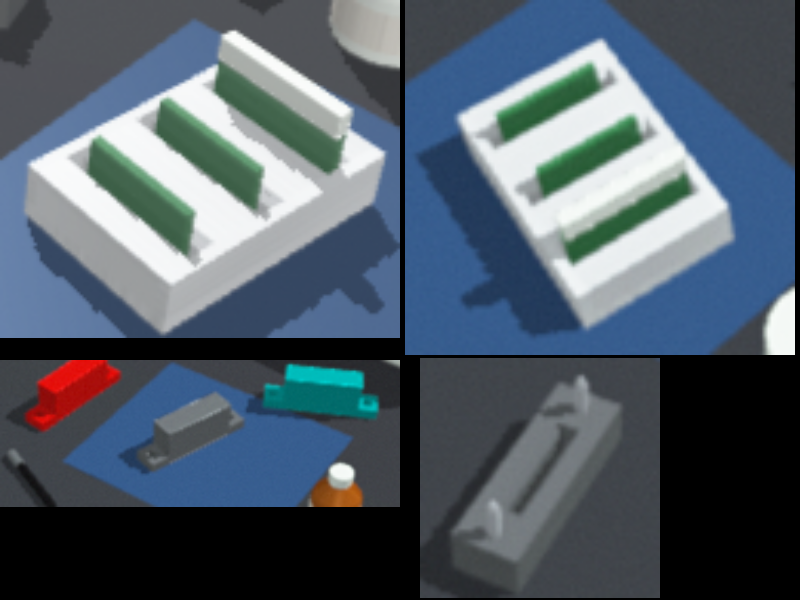

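The crop confirms it: the strip plate is in the slot nearest the jar, and the grey hood stands on the blue mat. Next, rough poses from the depth clouds.

```bash
cat >> h.py <<'E'
def rect(P):
    r=cv2.minAreaRect(P[:,:2].astype(np.float32)*1000); return np.round(r[0],1),np.round(r[1],1),round(r[2],1)
def sel(W,c,r,z0,z1):
    P=W.reshape(-1,3);P=P[np.isfinite(P[:,0])]
    m=(np.hypot(P[:,0]-c[0],P[:,1]-c[1])<r)&(P[:,2]>z0)&(P[:,2]<z1);return P[m]
E
python3 - <<'E'
from h import *
for n in ['scene0','side0']:
    W=np.load(n+'.npz')['W']
    for nm,c,r,z0,z1 in [('strip',(.582,-.265),.07,.058,.085),('rack',(.54,-.255),.12,.027,.04),('case',(.57,0),.11,.027,.042),('dowels',(.57,0),.11,.047,.08),('hood',(.495,.27),.08,.042,.07),('hoodall',(.495,.27),.1,.01,.07)]:
        P=sel(W,c,r,z0,z1)
        if len(P)>5: print(n,nm,len(P),*rect(P),'z',np.percentile(P[:,2],[10,50,90]).round(3),'mean',P.mean(0).round(4))
    P=sel(W,(.45,.1),.25,-.02,.01);print('bench z',np.median(P[:,2]))
E
```

```text
scene0 strip 295 [ 583.  -266.2] [80.9 14.3] 79.2 z [0.061 0.069 0.072] mean [ 0.585  -0.2674  0.068 ]
scene0 rack 2127 [ 535.3 -254.5] [100.9 161.6] 77.6 z [0.031 0.035 0.038] mean [ 0.5402 -0.2589  0.0351]
scene0 case 1079 [592.9  -6.7] [ 52.8 160.5] 13.9 z [0.032 0.036 0.038] mean [ 0.596  -0.0117  0.0353]
scene0 dowels 56 [594.2  -8.2] [  9.7 134. ] 13.3 z [0.049 0.059 0.065] mean [ 0.5957 -0.0128  0.0579]
scene0 hood 411 [494.8 276.1] [106.8  38.6] 75.4 z [0.047 0.053 0.056] mean [0.497  0.2731 0.0523]
scene0 hoodall 850 [495.5 276.9] [158.2  39.6] 75.4 z [0.015 0.041 0.055] mean [0.4988 0.2659 0.0372]
bench z 0.0017084904460424322
side0 strip 464 [ 580.2 -267.7] [80.4 13.9] 77.7 z [0.06  0.069 0.071] mean [ 0.5778 -0.2704  0.0669]
side0 rack 3518 [ 532.3 -255.6] [103.2 159. ] 78.0 z [0.031 0.035 0.037] mean [ 0.5164 -0.2605  0.0346]
side0 case 1401 [590.3  -8. ] [ 56.5 158. ] 14.0 z [0.03  0.035 0.037] mean [ 0.5874 -0.013   0.0342]
side0 dowels 86 [589.8  -8.3] [ 10.4 135.8] 14.2 z [0.049 0.057 0.064] mean [ 0.5898 -0.0139  0.0567]
side0 hood 516 [491.2 274.1] [106.8  35.1] 76.9 z [0.046 0.052 0.054] mean [0.4878 0.2688 0.0513]
side0 hoodall 1056 [491.4 275.7] [158.4  35.4] 76.9 z [0.014 0.041 0.053] mean [0.4827 0.2575 0.0368]
bench z 0.0007186367262020377
```

```bash
cat >> h.py <<'E'
def plan(tgt,jaw,n,op):
    """tgt world TCP; jaw: desired angle (deg) of tool y in world xy, tool z down"""
    from scipy.spatial.transform import Rotation as Ro
    s=robot.state();R=np.array(s['tcp_rot']);p=np.array(s['ee_pos'])
    a=np.radians(jaw);y=np.array([np.cos(a),np.sin(a),0]);z=np.array([0,0,-1.])
    Rt=np.stack([np.cross(y,z),y,z],1)
    rv=Ro.from_matrix(R.T@Rt).as_rotvec()
    d=(np.array(tgt)-p)
    print('pos',p.round(4),'dist',d.round(4),'rv deg',np.degrees(rv).round(1),'F',np.round(s['force'],1),'op',round(s['opening'],4),'t',s['t'])
    for k in range(n):
        Rk=R@Ro.from_rotvec(rv*k/n).as_matrix()
        print(np.r_[(Rk.T@d*100/n).round(2),(rv/n).round(3),op].tolist(),end=',\n')
E
python3 - <<'E'
from h import *
plan((.572,-.268,.19),-12,12,3)
E
```

```text
pos [ 0.1421 -0.557   0.231 ] dist [ 0.4299  0.289  -0.041 ] rv deg [ -0.   -0.  -63.7] F [-0.1  0.5  0.7] op 0.0853 t 0.15
[4.07, -1.45, 0.34, -0.0, -0.0, -0.093, 3.0],
[4.18, -1.07, 0.34, -0.0, -0.0, -0.093, 3.0],
[4.26, -0.67, 0.34, -0.0, -0.0, -0.093, 3.0],
[4.31, -0.28, 0.34, -0.0, -0.0, -0.093, 3.0],
[4.32, 0.12, 0.34, -0.0, -0.0, -0.093, 3.0],
[4.29, 0.52, 0.34, -0.0, -0.0, -0.093, 3.0],
[4.22, 0.92, 0.34, -0.0, -0.0, -0.093, 3.0],
[4.12, 1.3, 0.34, -0.0, -0.0, -0.093, 3.0],
[3.98, 1.68, 0.34, -0.0, -0.0, -0.093, 3.0],
[3.81, 2.04, 0.34, -0.0, -0.0, -0.093, 3.0],
[3.6, 2.38, 0.34, -0.0, -0.0, -0.093, 3.0],
[3.37, 2.7, 0.34, -0.0, -0.0, -0.093, 3.0],
```

Call:
{"name": "step_arm", "arguments": {
  "series": [
    [4.1,-1.4,0.3,0,0,-0.093,3],
    [4.2,-1.1,0.3,0,0,-0.093,3],
    [4.3,-0.7,0.3,0,0,-0.093,3],
    [4.3,-0.3,0.3,0,0,-0.093,3],
    [4.3,0.1,0.3,0,0,-0.093,3],
    [4.3,0.5,0.3,0,0,-0.093,3],
    [4.2,0.9,0.3,0,0,-0.093,3],
    [4.1,1.3,0.3,0,0,-0.093,3],
    [4.0,1.7,0.3,0,0,-0.093,3],
    [3.8,2.0,0.3,0,0,-0.093,3],
    [3.6,2.4,0.3,0,0,-0.093,3],
    [3.4,2.7,0.3,0,0,-0.093,3]
  ]
}}

```text
t: 1.65
ee_pos: [0.5773, -0.2519, 0.1916]
tcp_rot: [[0.174, 0.985, -0.004], [0.985, -0.174, 0.001], [0.001, -0.004, -1.0]]
force: [0.2, -0.6, 1.1]
opening: 0.0296
```

```bash
python3 - <<'E'
from h import *
plan((.572,-.268,.19),-12,3,3)
E
```

```text
pos [ 0.5773 -0.2519  0.1916] dist [-0.0053 -0.0161 -0.0016] rv deg [-0.2 -0.   2. ] F [ 0.2 -0.6  1.1] op 0.0296 t 1.65
[-0.56, -0.08, 0.05, -0.001, -0.0, 0.011, 3.0],
[-0.56, -0.08, 0.05, -0.001, -0.0, 0.011, 3.0],
[-0.56, -0.07, 0.05, -0.001, -0.0, 0.011, 3.0],
```

Tracking is good. A small correction, then a wrist view.

Call:
{"name": "step_arm", "arguments": {
  "series": [
    [-0.8,-0.1,0,-0.003,0,0.035,3],
    [-0.8,0.1,0,0,0,0,3],
    [0,0,0,0,0,0,3]
  ]
}}

```text
t: 2.02
ee_pos: [0.5752, -0.2662, 0.1904]
tcp_rot: [[0.205, 0.979, -0.002], [0.979, -0.205, 0.002], [0.002, -0.002, -1.0]]
force: [0.2, -0.4, 0.3]
opening: 0.0301
```

```bash
python3 - <<'E'
from h import *
s=robot.state();im,d=robot.camera('wrist');W=cloud('wrist',d,s);save('w1',im);np.savez('w1.npz',im=im,W=W)
print(s['ee_pos'],s['tcp_rot'])
for nm,c,r,z0,z1 in [('strip',(.582,-.265),.07,.060,.085),('rack',(.54,-.255),.12,.027,.04)]:
    P=sel(W,c,r,z0,z1)
    if len(P)>5: print(nm,len(P),*rect(P),np.percentile(P[:,2],[10,50,90]).round(4))
E
```

```text
[ 0.57522243 -0.26623831  0.19035076] [[ 0.20533887  0.97868927 -0.00180531]
 [ 0.97868906 -0.20533451  0.00233727]
 [ 0.00191677 -0.00224677 -0.99999564]]
strip 1338 [ 582.2 -267.1] [79.5  9.8] 78.4 [0.0693 0.0702 0.0711]
rack 17492 [ 532.8 -256.3] [100.7 156.8] 77.9 [0.0334 0.0351 0.0361]
```

View pics/w1.png

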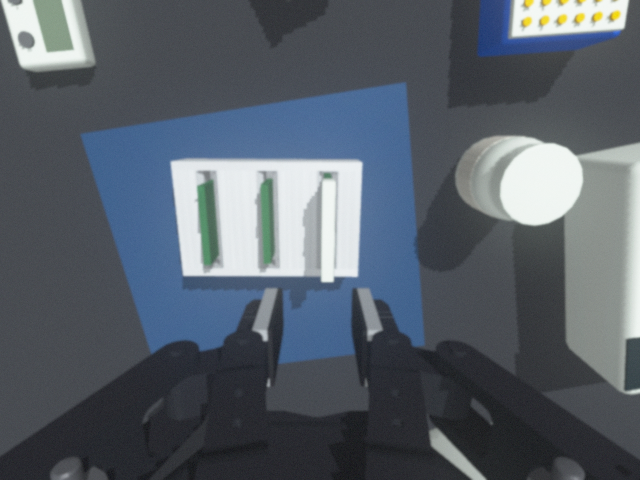

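The wrist view shows the strip at pixel (328,230), with the rack and spares to its left. It measures centre (0.582, -0.267), top 0.070, long axis at 78°. I'll descend with a 3 cm opening.

```bash
python3 - <<'E'
from h import *
plan((.5822,-.2671,.043),-11.9,7,3)
E
```

```text
pos [ 0.5753 -0.266   0.1904] dist [ 0.0069 -0.0011 -0.1474] rv deg [-0.1 -0.1  0.1] F [-0.2 -0.3 -0.9] op 0.0302 t 2.075
[0.0, 0.1, 2.11, -0.0, -0.0, 0.0, 3.0],
[0.0, 0.1, 2.11, -0.0, -0.0, 0.0, 3.0],
[0.0, 0.1, 2.11, -0.0, -0.0, 0.0, 3.0],
[0.0, 0.1, 2.11, -0.0, -0.0, 0.0, 3.0],
[0.0, 0.1, 2.11, -0.0, -0.0, 0.0, 3.0],
[0.0, 0.1, 2.11, -0.0, -0.0, 0.0, 3.0],
[0.0, 0.1, 2.11, -0.0, -0.0, 0.0, 3.0],
```

Call:
{"name": "step_arm", "arguments": {
  "series": [
    [0,0.3,2.5,-0.002,0,0,3],
    [0,0.3,3.0,0,0,0,3],
    [0,0.1,3.0,0,0,0,3],
    [0,0,2.0,0,0,0,3],
    [0,0,0,0,0,0,3]
  ]
}}

```text
t: 2.7
ee_pos: [0.5812, -0.2691, 0.0839]
tcp_rot: [[0.208, 0.978, 0.002], [0.978, -0.208, 0.001], [0.002, 0.002, -1.0]]
force: [-0.2, -0.3, -0.5]
opening: 0.0298
```

```bash
python3 - <<'E'
from h import *
plan((.5822,-.2671,.043),-11.9,2,3)
E
```

```text
pos [ 0.5812 -0.2691  0.0839] dist [ 0.001   0.002  -0.0409] rv deg [ 0.1 -0.1 -0.1] F [-0.2 -0.3 -0.5] op 0.0298 t 2.7
[0.1, 0.02, 2.05, 0.001, -0.001, -0.001, 3.0],
[0.11, 0.03, 2.05, 0.001, -0.001, -0.001, 3.0],
```

Call:
{"name": "step_arm", "arguments": {
  "series": [
    [0.2,0.05,2.0,0.002,0,0,3],
    [0,0,1.5,0,0,0,3],
    [0,0,0.5,0,0,0,3],
    [0,0,0,0,0,0,3]
  ]
}}

```text
t: 3.2
ee_pos: [0.5827, -0.2677, 0.0436]
tcp_rot: [[0.208, 0.978, 0.002], [0.978, -0.208, 0.001], [0.001, 0.002, -1.0]]
force: [0.2, 0.5, -1.0]
opening: 0.0299
```

```bash
python3 - <<'E'
from h import *
plan((.5822,-.2671,.043),-11.9,2,3)
E
```

```text
pos [ 0.5827 -0.2677  0.0436] dist [-0.0005  0.0006 -0.0006] rv deg [ 0.1 -0.1 -0.1] F [ 0.2  0.5 -1. ] op 0.0299 t 3.2
[0.02, -0.03, 0.03, 0.001, -0.001, -0.001, 3.0],
[0.02, -0.03, 0.03, 0.001, -0.001, -0.001, 3.0],
```

In position; closing.

Call:
{"name": "step_arm", "arguments": {
  "series": [
    [0,0,0,0,0,0,0.5],
    [0,0,0,0,0,0,0.5],
    [0,0,0,0,0,0,0.5],
    [0,0,0,0,0,0,0.5],
    [0,0,0,0,0,0,0.5]
  ],
  "force": 40
}}

```text
t: 3.82
ee_pos: [0.5831, -0.2679, 0.0448]
tcp_rot: [[0.208, 0.978, 0.003], [0.978, -0.208, 0.0], [0.001, 0.003, -1.0]]
force: [-0.0, -0.3, -0.8]
opening: 0.0091
```

Call:
{"name": "step_arm", "arguments": {
  "series": [
    [0,0,-0.5,0,0,0,0.5],
    [0,0,-1.0,0,0,0,0.5],
    [0,0,-1.5,0,0,0,0.5],
    [0,0,-2.0,0,0,0,0.5],
    [0,0,-2.5,0,0,0,0.5],
    [0,0,-2.5,0,0,0,0.5],
    [0,0,-2,0,0,0,0.5],
    [0,0,0,0,0,0,0.5]
  ]
}}

```text
t: 4.82
ee_pos: [0.5832, -0.2681, 0.1752]
tcp_rot: [[0.208, 0.978, 0.007], [0.978, -0.208, -0.001], [0.0, 0.007, -1.0]]
force: [0.3, -0.0, -1.0]
opening: 0.0092
```

```bash
python3 - <<'E'
from h import *
s=robot.state();im,d=robot.camera('wrist');save('w2',im);np.savez('w2.npz',im=im,W=cloud('wrist',d,s))
plan((.575,-.012,.165),14,9,.5)
E
```

```text
pos [ 0.5829 -0.2679  0.1742] dist [-0.0079  0.2559 -0.0092] rv deg [  0.3   0.  -26. ] F [ 0.5  0.3 -1.1] op 0.0088 t 4.875
[2.76, -0.68, 0.1, 0.001, 0.0, -0.05, 0.5],
[2.79, -0.54, 0.1, 0.001, 0.0, -0.05, 0.5],
[2.82, -0.4, 0.1, 0.001, 0.0, -0.05, 0.5],
[2.83, -0.25, 0.1, 0.001, 0.0, -0.05, 0.5],
[2.84, -0.11, 0.1, 0.001, 0.0, -0.05, 0.5],
[2.84, 0.03, 0.1, 0.001, 0.0, -0.05, 0.5],
[2.84, 0.18, 0.1, 0.001, 0.0, -0.05, 0.5],
[2.83, 0.32, 0.1, 0.001, 0.0, -0.05, 0.5],
[2.81, 0.46, 0.1, 0.001, 0.0, -0.05, 0.5],
```

View pics/w2.png

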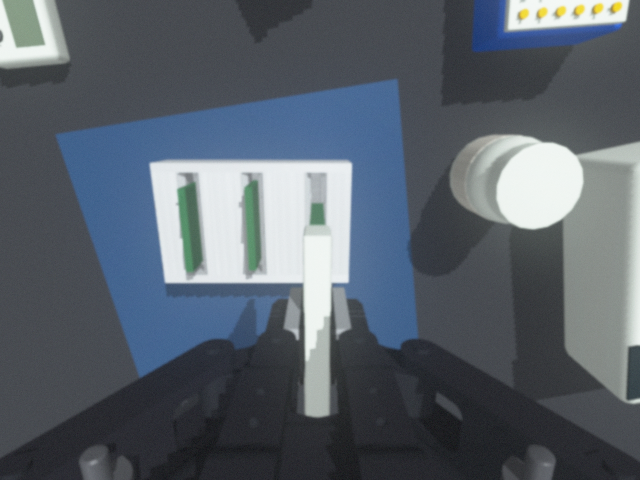

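Call:
{"name": "step_arm", "arguments": {
  "series": [
    [2.7,-0.7,0,0.001,0,-0.06,0.5],
    [2.8,-0.6,0,0.001,0,-0.08,0.5],
    [2.8,-0.4,0,0.001,0,-0.08,0.5],
    [2.8,-0.2,0,0.001,0,-0.08,0.5],
    [2.8,0,0,0.001,0,-0.08,0.5],
    [2.5,0.3,0,0,0,-0.08,0.5],
    [0,0,0,0,0,0,0.5],
    [0,0,0,0,0,0,0.5]
  ]
}}

```text
t: 5.88
ee_pos: [0.5684, -0.0959, 0.1702]
tcp_rot: [[-0.266, 0.964, -0.005], [0.964, 0.266, 0.001], [0.002, -0.005, -1.0]]
force: [-0.3, -0.3, -1.0]
opening: 0.0092
```

```bash
python3 - <<'E'
from h import *
s=robot.state();im,d=robot.camera('wrist');W=cloud('wrist',d,s);save('w3',im);np.savez('w3.npz',im=im,W=W,R=s['tcp_rot'],p=s['ee_pos'])
print(s['ee_pos'],s['tcp_rot'])
for nm,c,r,z0,z1 in [('case',(.591,-.008),.11,.030,.04),('dowels',(.591,-.008),.11,.050,.075)]:
    P=sel(W,c,r,z0,z1)
    if len(P)>5: print(nm,len(P),*rect(P),np.percentile(P[:,2],[10,50,90]).round(4))
    if nm=='dowels':
        for sg in (1,-1):
            Q=P[sg*(P[:,1]+.008)>0]; 
            if len(Q): print(len(Q),Q.mean(0),rect(Q))
L=(W.reshape(-1,3)-s['ee_pos'])@s['tcp_rot']
m=(abs(L[:,1])<.012)&(L[:,2]<-.02)&(L[:,2]>-.032)&(abs(L[:,0])<.06)
print(m.sum(),rect(L[m]),L[m].min(0),L[m].max(0))
plan((.591,-.008,.12),14,9,.5)
E
```

```text
[ 0.56843481 -0.09592141  0.17019909] [[-2.66059459e-01  9.63943686e-01 -4.99347588e-03]
 [ 9.63954888e-01  2.66065228e-01  5.16931868e-04]
 [ 1.82688351e-03 -4.67595087e-03 -9.99987399e-01]]
case 13198 [591.8  -8.2] [ 50.5 156.6] 13.7 [0.0338 0.0352 0.0362]
dowels 450 [591.5  -8.2] [ 10. 135.] 13.6 [0.0539 0.061  0.0653]
276 [0.57613376 0.05133982 0.06039865] (array([576.6,  52.6]), array([9.7, 9.5]), 58.5)
174 [ 0.60533095 -0.06836123  0.06038946] (array([606.3, -69.2]), array([9.8, 9.3]), 65.2)
5533 (array([3.5, 0.9]), array([23.1, 75.7]), 82.2) [-0.03497948 -0.01185152 -0.03199628] [ 0.04120489  0.01199162 -0.02003399]
pos [ 0.5685 -0.0958  0.1702] dist [ 0.0225  0.0878 -0.0502] rv deg [-0.3 -0.1  1.4] F [-0.4  1.5 -1. ] op 0.0094 t 5.925
[0.87, 0.5, 0.56, -0.001, -0.0, 0.003, 0.5],
[0.87, 0.5, 0.56, -0.001, -0.0, 0.003, 0.5],
[0.88, 0.5, 0.56, -0.001, -0.0, 0.003, 0.5],
[0.88, 0.5, 0.56, -0.001, -0.0, 0.003, 0.5],
[0.88, 0.49, 0.56, -0.001, -0.0, 0.003, 0.5],
[0.88, 0.49, 0.56, -0.001, -0.0, 0.003, 0.5],
[0.88, 0.49, 0.56, -0.001, -0.0, 0.003, 0.5],
[0.88, 0.48, 0.56, -0.001, -0.0, 0.003, 0.5],
[0.88, 0.48, 0.56, -0.001, -0.0, 0.003, 0.5],
```

View pics/w3.png

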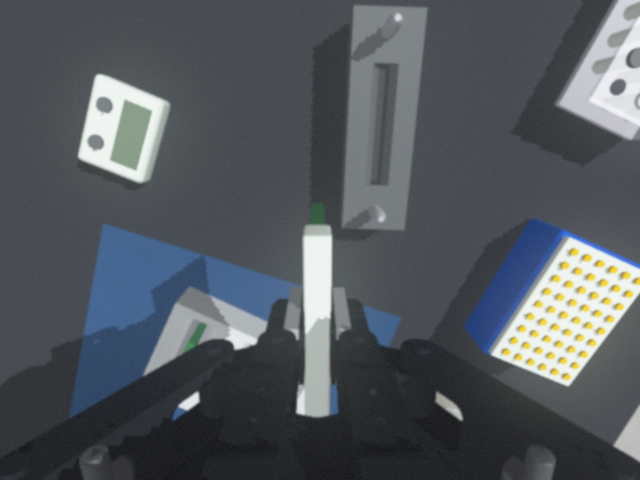

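Case measured at (0.5915, -0.0083), yaw 13.7°, and the dowel midpoint agrees. Moving above it.

Call:
{"name": "step_arm", "arguments": {
  "series": [
    [1.5,0.9,0,-0.002,0,0.012,0.5],
    [2.0,1.2,0,-0.002,0,0.012,0.5],
    [2.0,1.2,0.5,-0.001,0,0,0.5],
    [1.8,0.9,1,0,0,0,0.5],
    [0.7,0.3,1,0,0,0,0.5],
    [0,0,1,0,0,0,0.5],
    [0,0,0,0,0,0,0.5]
  ]
}}

```text
t: 6.8
ee_pos: [0.5937, -0.0027, 0.1335]
tcp_rot: [[-0.237, 0.972, 0.001], [0.972, 0.237, 0.002], [0.002, 0.001, -1.0]]
force: [0.1, 0.2, -0.9]
opening: 0.0089
```

```bash
python3 - <<'E'
from h import *
plan((.5916,-.0088,.09),13.8,1,.5)
E
```

```text
pos [ 0.5937 -0.0027  0.1335] dist [-0.0021 -0.0061 -0.0435] rv deg [ 0.1 -0.1 -0.1] F [ 0.1  0.2 -0.9] op 0.0089 t 6.8
[-0.55, -0.35, 4.35, 0.001, -0.002, -0.002, 0.5],
```

Call:
{"name": "step_arm", "arguments": {
  "series": [
    [-0.55,-0.35,1.0,0.001,-0.002,0,0.5],
    [0,0,2.0,0,0,0,0.5],
    [0,0,1.4,0,0,0,0.5],
    [0,0,0,0,0,0,0.5]
  ]
}}

```text
t: 7.3
ee_pos: [0.5913, -0.0125, 0.0877]
tcp_rot: [[-0.234, 0.972, 0.001], [0.972, 0.234, -0.001], [-0.001, 0.0, -1.0]]
force: [0.6, -0.2, -0.2]
opening: 0.0091
```

```bash
python3 - <<'E'
from h import *
plan((.5916,-.0088,.077),13.8,1,.5)
s=robot.state();im,d=robot.camera('wrist');W=cloud('wrist',d,s);save('w4',im)
im2,d2=robot.camera('side');save('s4',cv2.resize(im2[200:320,270:430],None,fx=4,fy=4))
for nm,c,r,z0,z1 in [('case',(.591,-.008),.11,.030,.04),('dowels',(.591,-.008),.11,.050,.075)]:
    P=sel(W,c,r,z0,z1)
    for sg in (1,-1):
            Q=P[sg*(P[:,1]+.008)>.02]; 
            if len(Q): print(nm,len(Q),Q.mean(0),rect(Q))
L=(W.reshape(-1,3)-s['ee_pos'])@s['tcp_rot']
m=(abs(L[:,1])<.009)&(L[:,2]<-.02)&(L[:,2]>-.032)&(abs(L[:,0])<.06)
print(m.sum(),rect(L[m]),L[m].min(0),L[m].max(0))
E
```

```text
pos [ 0.5913 -0.0125  0.0877] dist [ 0.0003  0.0037 -0.0107] rv deg [ 0.   0.1 -0.3] F [ 0.6 -0.2 -0.2] op 0.0091 t 7.3
[0.35, 0.12, 1.06, 0.0, 0.001, -0.005, 0.5],
case 8910 [0.58034137 0.04207384 0.0351191 ] (array([580.7,  36.9]), array([50.1, 62.9]), 13.7)
case 193 [ 0.57851    -0.03194177  0.03527505] (array([596.6, -33.2]), array([10.3, 51.2]), 89.9)
dowels 483 [0.57780249 0.04658319 0.06258711] (array([579.3,  42.4]), array([ 9.8, 32. ]), 13.3)
5295 (array([ 3.3, -0.9]), array([75.8, 17.8]), 6.2) [-0.03495648 -0.0089578  -0.03199376] [ 0.04109898  0.00896973 -0.0200087 ]
```

View pics/w4.png

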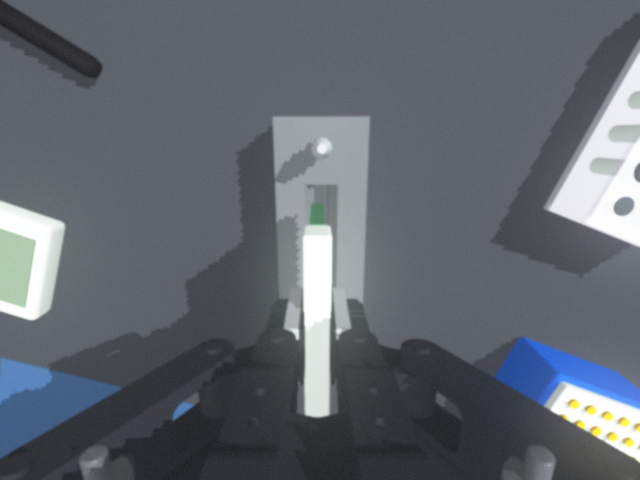

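View pics/s4.png

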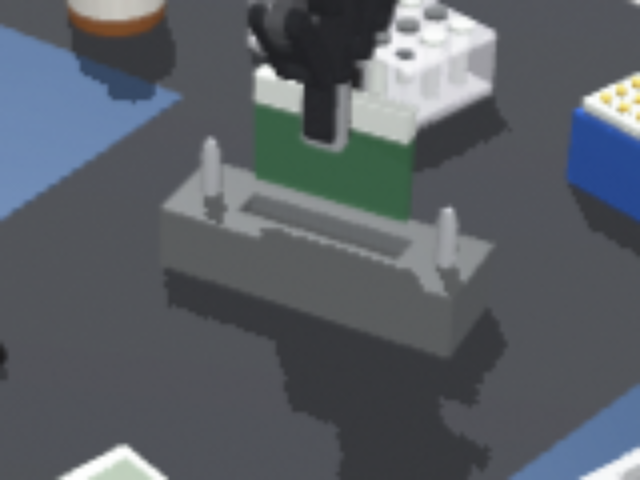

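Call:
{"name": "step_arm", "arguments": {
  "series": [
    [0.33,0.2,0.3,0,0.001,-0.004,0.5],
    [0,0,0.4,0,0,0,0.5],
    [0,0,0,0,0,0,0.5]
  ]
}}

```text
t: 7.78
ee_pos: [0.5937, -0.0082, 0.0824]
tcp_rot: [[-0.238, 0.971, 0.004], [0.971, 0.238, -0.0], [-0.001, 0.004, -1.0]]
force: [-0.0, 0.1, -1.3]
opening: 0.0092
```

```bash
python3 - <<'E'
from h import *
plan((.5926,-.0090,.05),13.8,1,.5)
s=robot.state();im,d=robot.camera('wrist');save('w5',cv2.resize(im[100:300,220:420],None,fx=3,fy=3))
E
```

```text
pos [ 0.5937 -0.0082  0.0824] dist [-0.0011 -0.0008 -0.0324] rv deg [ 0.2  0.1 -0. ] F [-0.   0.1 -1.3] op 0.0092 t 7.775
[-0.05, -0.14, 3.24, 0.004, 0.001, -0.001, 0.5],
```

View pics/w5.png

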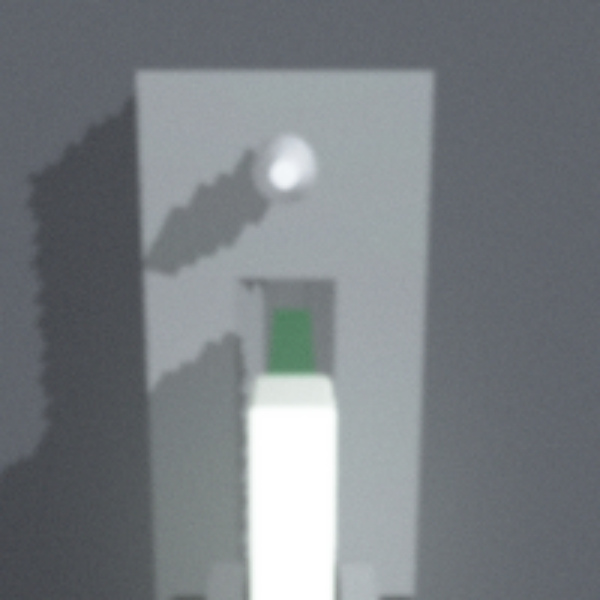

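Plate edge (292,340) is within 1 mm of the slot mouth's middle (287). Descending.

Call:
{"name": "step_arm", "arguments": {
  "series": [
    [-0.05,-0.12,0.8,0.003,0.001,0,0.5],
    [0,0,0.8,0,0,0,0.5],
    [0,0,0.8,0,0,0,0.5],
    [0,0,0.4,0,0,0,0.5],
    [0,0,0,0,0,0,0.5]
  ]
}}

```text
t: 8.45
ee_pos: [0.5925, -0.009, 0.0521]
tcp_rot: [[-0.238, 0.971, -0.0], [0.971, 0.238, 0.0], [0.0, -0.0, -1.0]]
force: [1.5, 0.1, -0.7]
opening: 0.0091
```

```bash
python3 - <<'E'
from h import *
plan((.5926,-.0090,.0448),13.8,1,.5)
E
```

```text
pos [ 0.5925 -0.009   0.0521] dist [ 0.0001  0.     -0.0073] rv deg [-0. -0. -0.] F [ 1.5  0.1 -0.7] op 0.0091 t 8.45
[-0.0, 0.01, 0.73, -0.0, -0.0, -0.001, 0.5],
```

Call:
{"name": "step_arm", "arguments": {
  "series": [
    [0,0,0.4,0,0,0,0.5],
    [0,0,0.3,0,0,0,0.5],
    [0,0,0.1,0,0,0,0.5],
    [0,0,0,0,0,0,0.5]
  ]
}}

```text
t: 8.95
ee_pos: [0.5929, -0.0091, 0.0442]
tcp_rot: [[-0.238, 0.971, 0.001], [0.971, 0.238, 0.0], [0.0, 0.001, -1.0]]
force: [0.2, 0.4, 0.3]
opening: 0.0091
```

Call:
{"name": "step_arm", "arguments": {
  "series": [
    [0,0,0.1,0,0,0,0.5],
    [0,0,0,0,0,0,3],
    [0,0,0,0,0,0,3],
    [0,0,0,0,0,0,3],
    [0,0,0,0,0,0,3],
    [0,0,-2,0,0,0,3],
    [0,0,-3,0,0,0,3],
    [0,0,-4,0,0,0,3],
    [0,0,-4,0,0,0,3],
    [0,0,0,0,0,0,3]
  ]
}}

```text
t: 10.2
ee_pos: [0.5927, -0.0089, 0.1775]
tcp_rot: [[-0.238, 0.971, 0.001], [0.971, 0.238, 0.0], [0.0, 0.001, -1.0]]
force: [-1.3, -0.4, -1.1]
opening: 0.0299
```

```bash
python3 - <<'E'
from h import *
s=robot.state();im,d=robot.camera('wrist');W=cloud('wrist',d,s);save('w6',im)
im2,d2=robot.camera('side');save('s6',cv2.resize(im2[200:320,270:430],None,fx=4,fy=4))
for nm,c,r,z0,z1 in [('strip',(.591,-.008),.05,.060,.085),('case',(.591,-.008),.11,.030,.04)]:
    P=sel(W,c,r,z0,z1);print(nm,len(P),*rect(P),np.percentile(P[:,2],[10,50,90]).round(4))
plan((.475,.20,.22),-13.5,8,5.5)
E
```

```text
strip 1441 [591.8  -8.7] [ 9.9 80.1] 13.9 [0.0693 0.0703 0.0711]
case 9392 [591.8  -8.7] [ 50.1 155.6] 13.7 [0.0341 0.0353 0.0362]
pos [ 0.5916 -0.0091  0.1749] dist [-0.1166  0.2091  0.0451] rv deg [-0.2 -0.  27.3] F [-0.7 -0.2 -0.3] op 0.0299 t 10.3
[2.89, -0.79, -0.56, -0.0, -0.0, 0.06, 5.5],
[2.83, -0.96, -0.56, -0.0, -0.0, 0.06, 5.5],
[2.77, -1.13, -0.56, -0.0, -0.0, 0.06, 5.5],
[2.7, -1.29, -0.56, -0.0, -0.0, 0.06, 5.5],
[2.62, -1.45, -0.56, -0.0, -0.0, 0.06, 5.5],
[2.53, -1.6, -0.56, -0.0, -0.0, 0.06, 5.5],
[2.43, -1.75, -0.56, -0.0, -0.0, 0.06, 5.5],
[2.32, -1.89, -0.56, -0.0, -0.0, 0.06, 5.5],
```

View pics/w6.png

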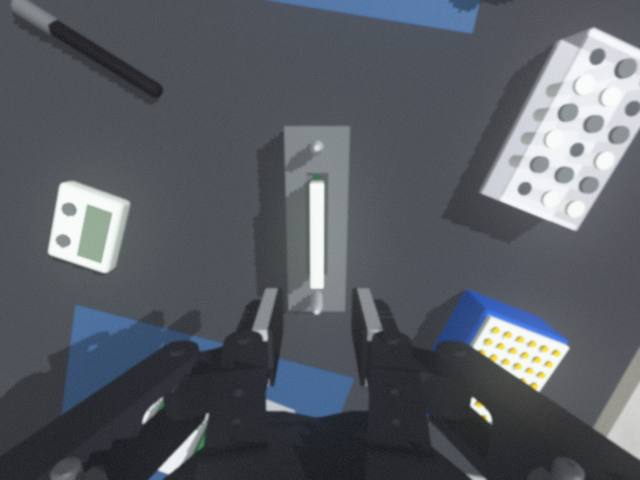

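View pics/s6.png

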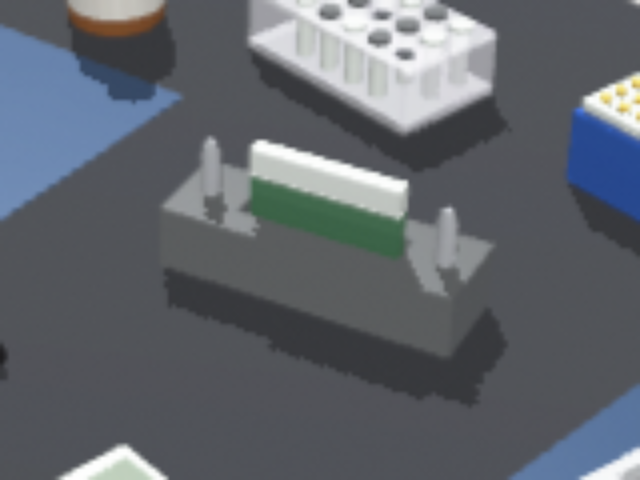

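Plate seated: strip centre coincides with the case centre, strip top at 0.070, yaw the same. Now to the hood.

Call:
{"name": "step_arm", "arguments": {
  "series": [
    [2.9,-0.8,-0.2,0,0,0.06,6],
    [2.8,-1.0,-0.2,0,0,0.06,6],
    [2.8,-1.1,-0.2,0,0,0.06,6],
    [2.7,-1.3,-0.2,0,0,0.06,6],
    [2.6,-1.5,-0.2,0,0,0.06,6],
    [2.5,-1.6,-0.2,0,0,0.06,6],
    [2.4,-1.8,-0.2,0,0,0.06,6],
    [2.3,-1.9,-0.2,0,0,0.06,6],
    [0,0,0,0,0,0,6],
    [0,0,0,0,0,0,6]
  ]
}}

```text
t: 11.55
ee_pos: [0.4682, 0.2045, 0.1814]
tcp_rot: [[0.253, 0.967, -0.018], [0.967, -0.253, -0.005], [-0.01, -0.016, -1.0]]
force: [0.0, -0.5, 0.0]
opening: 0.0603
```

```bash
python3 - <<'E'
from h import *
s=robot.state();im,d=robot.camera('wrist');W=cloud('wrist',d,s);save('w7',im);np.savez('w7.npz',im=im,W=W)
for nm,c,r,z0,z1 in [('top',(.493,.275),.09,.045,.06),('ears',(.493,.275),.09,.009,.02),('all',(.493,.275),.1,.009,.06)]:
    P=sel(W,c,r,z0,z1);print(nm,len(P),*rect(P),np.percentile(P[:,2],[10,50,90]).round(4))
plan((.493,.275,.10),-14,5,6)
E
```

```text
top 6933 [492.4 275.8] [102.2  34.1] 76.8 [0.0514 0.0523 0.0532]
ears 1696 [492.3 275.6] [154.8  33.8] 76.8 [0.0132 0.0142 0.0152]
all 8629 [492.4 275.5] [154.8  34.1] 76.8 [0.0142 0.0521 0.0531]
pos [0.4682 0.2046 0.1815] dist [ 0.0248  0.0704 -0.0815] rv deg [-0.9  0.5 -0.7] F [-0.5  0.3  0.3] op 0.06 t 11.6
[1.5, 0.15, 1.61, -0.003, 0.002, -0.002, 6.0],
[1.5, 0.15, 1.62, -0.003, 0.002, -0.002, 6.0],
[1.5, 0.15, 1.62, -0.003, 0.002, -0.002, 6.0],
[1.49, 0.14, 1.62, -0.003, 0.002, -0.002, 6.0],
[1.49, 0.14, 1.63, -0.003, 0.002, -0.002, 6.0],
```

View pics/w7.png

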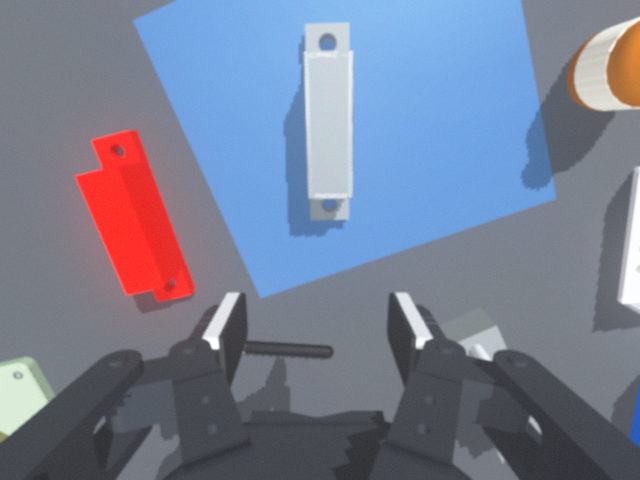

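Grey hood at pixel (328,120): centre (0.4924, 0.2756), axis 76.8°. The red look-alike is at (135,215). Approaching the grey one.

Call:
{"name": "step_arm", "arguments": {
  "series": [
    [1.5,0.2,0,-0.008,0.005,-0.015,6],
    [2.0,0.2,0,-0.004,0.003,-0.01,6],
    [2.0,0.1,0.5,0,0,0,6],
    [1.5,0.1,2,0,0,0,6],
    [0.4,0,2.5,0,0,0,6],
    [0,0,1.5,0,0,0,6],
    [0,0,0,0,0,0,6]
  ]
}}

```text
t: 12.48
ee_pos: [0.4953, 0.2788, 0.1133]
tcp_rot: [[0.227, 0.974, -0.002], [0.974, -0.227, 0.002], [0.002, -0.002, -1.0]]
force: [-0.1, 1.4, 0.9]
opening: 0.0601
```

```bash
python3 - <<'E'
from h import *
plan((.4932,.2754,.06),-13.2,2,6)
E
```

```text
pos [0.4953 0.2788 0.1133] dist [-0.0021 -0.0034 -0.0533] rv deg [-0.1 -0.1  0.1] F [-0.1  1.4  0.9] op 0.0601 t 12.475
[-0.19, -0.06, 2.67, -0.001, -0.001, 0.001, 6.0],
[-0.19, -0.06, 2.67, -0.001, -0.001, 0.001, 6.0],
```

Call:
{"name": "step_arm", "arguments": {
  "series": [
    [-0.38,-0.12,2,-0.001,-0.001,0,6],
    [0,0,2.5,0,0,0,6],
    [0,0,1,0,0,0,6],
    [0,0,0,0,0,0,6]
  ]
}}

```text
t: 12.98
ee_pos: [0.4954, 0.2755, 0.0603]
tcp_rot: [[0.228, 0.974, 0.004], [0.974, -0.228, 0.003], [0.004, 0.003, -1.0]]
force: [0.5, 0.7, 0.4]
opening: 0.0603
```

```bash
python3 - <<'E'
from h import *
plan((.4932,.2754,.018),-13.2,2,6)
s=robot.state();im,d=robot.camera('wrist');save('w8',im)
E
```

```text
pos [0.4954 0.2755 0.0603] dist [-0.0022 -0.0001 -0.0423] rv deg [ 0.2 -0.2  0. ] F [0.5 0.7 0.4] op 0.0603 t 12.975
[-0.04, -0.11, 2.11, 0.001, -0.002, 0.0, 6.0],
[-0.04, -0.11, 2.11, 0.001, -0.002, 0.0, 6.0],
```

View pics/w8.png

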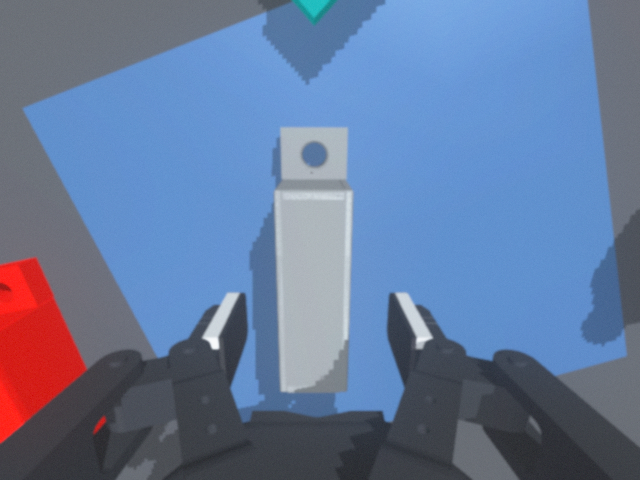

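The hood (314,290) sits between the fingers (245 and 388, middle 317). Going down.

Call:
{"name": "step_arm", "arguments": {
  "series": [
    [-0.05,-0.15,1.5,0.003,-0.003,0,6],
    [0,0,1.8,0,0,0,6],
    [0,0,0.8,0,0,0,6],
    [0,0,0,0,0,0,6]
  ]
}}

```text
t: 13.52
ee_pos: [0.4943, 0.2758, 0.0177]
tcp_rot: [[0.228, 0.974, 0.001], [0.974, -0.228, 0.001], [0.002, 0.001, -1.0]]
force: [0.1, -0.1, -0.9]
opening: 0.0602
```

```bash
python3 - <<'E'
from h import *
plan((.4932,.2754,.018),-13.2,2,6)
E
```

```text
pos [0.4943 0.2758 0.0177] dist [-0.0011 -0.0004  0.0003] rv deg [ 0.  -0.1  0. ] F [ 0.1 -0.1 -0.9] op 0.0602 t 13.525
[-0.03, -0.05, -0.02, 0.0, -0.001, 0.0, 6.0],
[-0.03, -0.05, -0.02, 0.0, -0.001, 0.0, 6.0],
```

Call:
{"name": "step_arm", "arguments": {
  "series": [
    [-0.03,-0.1,0,0,-0.001,0,3.0],
    [0,0,0,0,0,0,2.5],
    [0,0,0,0,0,0,2.5],
    [0,0,0,0,0,0,2.5],
    [0,0,0,0,0,0,2.5],
    [0,0,0,0,0,0,2.5]
  ],
  "force": 60
}}

```text
t: 14.28
ee_pos: [0.4934, 0.2759, 0.0185]
tcp_rot: [[0.228, 0.974, 0.002], [0.974, -0.228, 0.001], [0.001, 0.001, -1.0]]
force: [-0.6, 0.8, -2.3]
opening: 0.0332
```

```bash
python3 - <<'E'
from h import *
plan((.4932,.2754,.018),-13.2,2,2.5)
s=robot.state();im,d=robot.camera('wrist');W=cloud('wrist',d,s);save('w9',im)
for nm,c,r,z0,z1 in [('top',(.493,.275),.09,.045,.06),('ears',(.493,.275),.09,.009,.02)]:
    P=sel(W,c,r,z0,z1)
    L=(P-s['ee_pos'])@s['tcp_rot'];print(nm,len(P),rect(L),L.min(0),L.max(0))
E
```

```text
pos [0.4934 0.2759 0.0185] dist [-0.0002 -0.0005 -0.0005] rv deg [ 0.1 -0.1  0. ] F [-0.6  0.8 -2.3] op 0.0332 t 14.275
[-0.03, -0.0, 0.02, 0.001, -0.001, 0.0, 2.5],
[-0.03, -0.0, 0.02, 0.001, -0.001, 0.0, 2.5],
top 22627 (array([12.4,  0.5]), array([82.6, 61.7]), 21.1) [-0.02775875 -0.03470055 -0.04152463] [ 0.05139143  0.03159293 -0.02645269]
ears 5052 (array([63.7, -1. ]), array([34.2, 26.2]), 89.9) [ 0.05053648 -0.01811449 -0.00143554] [0.0767908  0.01606442 0.00937298]
```

View pics/w9.png

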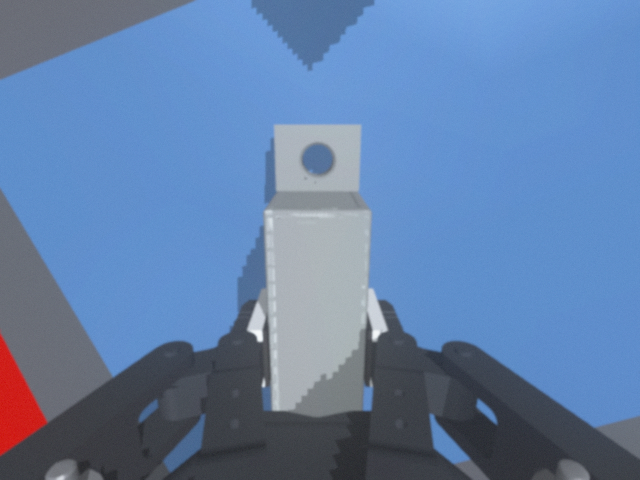

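Gripped (33 mm). Lift and carry.

Call:
{"name": "step_arm", "arguments": {
  "series": [
    [0,0,-0.5,0,0,0,2.5],
    [0,0,-1.5,0,0,0,2.5],
    [0,0,-3,0,0,0,2.5],
    [0,0,-3.5,0,0,0,2.5],
    [0,0,-3,0,0,0,2.5],
    [0,0,-1.0,0,0,0,2.5],
    [0,0,0,0,0,0,2.5]
  ]
}}

```text
t: 15.2
ee_pos: [0.4931, 0.2756, 0.1514]
tcp_rot: [[0.228, 0.974, 0.003], [0.974, -0.228, 0.002], [0.002, 0.003, -1.0]]
force: [-0.2, -0.0, -2.7]
opening: 0.0337
```

```bash
python3 - <<'E'
from h import *
plan((.5926,-.0084,.14),13.8,10,2.5)
E
```

```text
pos [0.4931 0.2756 0.1514] dist [ 0.0995 -0.284  -0.0114] rv deg [  0.2  -0.1 -27. ] F [-0.2 -0.  -2.7] op 0.0337 t 15.2
[-2.54, 1.62, 0.11, 0.0, -0.0, -0.047, 2.5],
[-2.61, 1.49, 0.11, 0.0, -0.0, -0.047, 2.5],
[-2.68, 1.37, 0.11, 0.0, -0.0, -0.047, 2.5],
[-2.74, 1.24, 0.11, 0.0, -0.0, -0.047, 2.5],
[-2.8, 1.11, 0.11, 0.0, -0.0, -0.047, 2.5],
[-2.85, 0.98, 0.11, 0.0, -0.0, -0.047, 2.5],
[-2.89, 0.84, 0.11, 0.0, -0.0, -0.047, 2.5],
[-2.93, 0.71, 0.11, 0.0, -0.0, -0.047, 2.5],
[-2.96, 0.57, 0.11, 0.0, -0.0, -0.047, 2.5],
[-2.98, 0.43, 0.11, 0.0, -0.0, -0.047, 2.5],
```

Call:
{"name": "step_arm", "arguments": {
  "series": [
    [-2.0,1.3,0,0,0,-0.04,2.5],
    [-2.6,1.5,0,0,0,-0.047,2.5],
    [-2.7,1.4,0,0,0,-0.047,2.5],
    [-2.7,1.2,0,0,0,-0.047,2.5],
    [-2.8,1.1,0,0,0,-0.047,2.5],
    [-2.8,1.0,0,0,0,-0.047,2.5],
    [-2.9,0.8,0,0,0,-0.047,2.5],
    [-2.9,0.7,0,0,0,-0.047,2.5],
    [-2.7,0.5,0,0,0,-0.047,2.5],
    [-1.8,0.3,0,0,0,-0.03,2.5],
    [0,0,0,0,0,0,2.5],
    [0,0,0,0,0,0,2.5]
  ]
}}

```text
t: 16.7
ee_pos: [0.5829, 0.004, 0.137]
tcp_rot: [[-0.231, 0.973, -0.016], [0.973, 0.231, 0.0], [0.004, -0.015, -1.0]]
force: [0.6, 0.4, -2.2]
opening: 0.0335
```

```bash
python3 - <<'E'
from h import *
plan((.5926,-.0084,.125),13.8,2,2.5)
E
```

```text
pos [0.5829 0.004  0.137 ] dist [ 0.0097 -0.0124 -0.012 ] rv deg [-0.9 -0.2 -0.4] F [ 0.6  0.4 -2.2] op 0.0335 t 16.7
[-0.72, 0.34, 0.59, -0.008, -0.002, -0.004, 2.5],
[-0.72, 0.33, 0.6, -0.008, -0.002, -0.004, 2.5],
```

Call:
{"name": "step_arm", "arguments": {
  "series": [
    [-0.72,0.34,0.3,-0.008,-0.002,-0.004,2.5],
    [-0.72,0.34,0.3,-0.008,-0.002,-0.004,2.5],
    [0,0,0,0,0,0,2.5],
    [0,0,0,0,0,0,2.5]
  ]
}}

```text
t: 17.2
ee_pos: [0.5931, -0.0077, 0.13]
tcp_rot: [[-0.241, 0.971, 0.001], [0.971, 0.241, 0.0], [0.0, 0.001, -1.0]]
force: [0.3, -0.2, -2.2]
opening: 0.0333
```

```bash
python3 - <<'E'
from h import *
plan((.5926,-.0084,.112),13.8,1,2.5)
E
```

```text
pos [ 0.5931 -0.0077  0.13  ] dist [-0.0005 -0.0007 -0.018 ] rv deg [ 0.1 -0.   0.1] F [ 0.3 -0.2 -2.2] op 0.0333 t 17.2
[-0.05, -0.06, 1.8, 0.001, -0.0, 0.002, 2.5],
```

Call:
{"name": "step_arm", "arguments": {
  "series": [
    [-0.05,-0.06,1.0,0.001,0,0.002,2.5],
    [0,0,1.5,0,0,0,2.5],
    [0,0,0.8,0,0,0,2.5],
    [0,0,0,0,0,0,2.5]
  ]
}}

```text
t: 17.7
ee_pos: [0.5921, -0.008, 0.094]
tcp_rot: [[-0.239, 0.971, -0.001], [0.971, 0.239, 0.0], [0.001, -0.001, -1.0]]
force: [-0.6, 1.2, -2.7]
opening: 0.0331
```

```bash
python3 - <<'E'
from h import *
plan((.5926,-.0084,.0935),13.8,1,2.5)
s=robot.state();im,d=robot.camera('wrist');a=cv2.resize(im[60:260,220:420],(590,590));save('w10',a)
im2,d2=robot.camera('side');save('s10',cv2.resize(im2[190:310,270:430],None,fx=4,fy=4))
E
```

```text
pos [ 0.5921 -0.008   0.094 ] dist [ 0.0005 -0.0004 -0.0005] rv deg [-0. -0.  0.] F [-0.6  1.2 -2.7] op 0.0331 t 17.7
[-0.05, 0.04, 0.05, -0.001, -0.001, 0.001, 2.5],
```

View pics/w10.png

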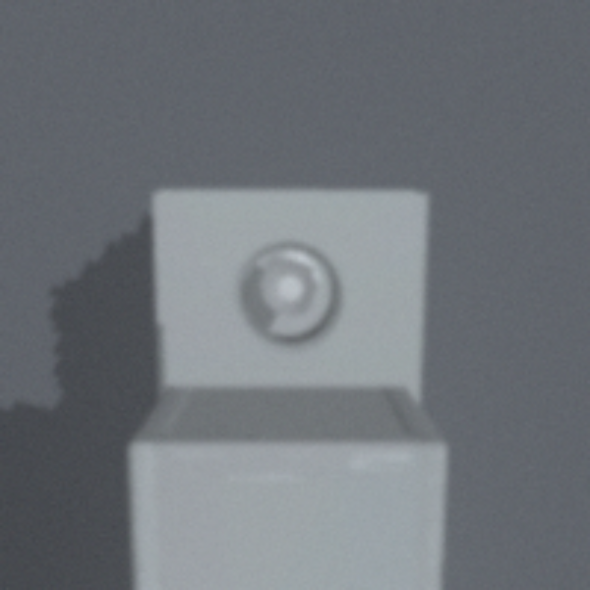

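View pics/s10.png

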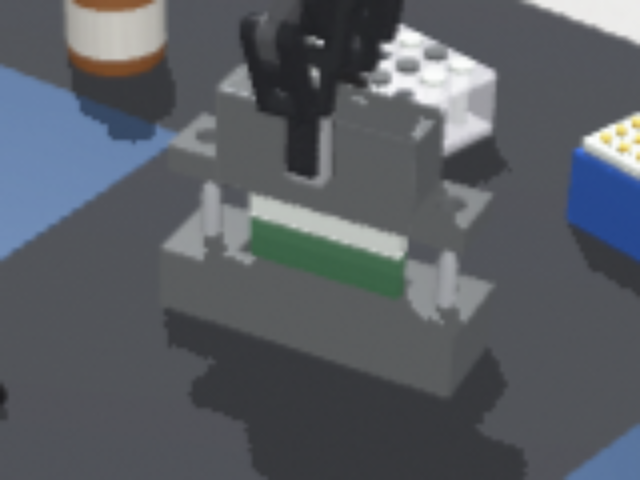

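The dowel tip is centred in the far hole at (288,290), and the hood sits level above the plate. Lowering in stages.

Call:
{"name": "step_arm", "arguments": {
  "series": [
    [-0.02,0.04,0.7,0,0,0,2.5],
    [0,0,0.7,0,0,0,2.5],
    [0,0,0.7,0,0,0,2.5],
    [0,0,0,0,0,0,2.5]
  ]
}}

```text
t: 18.3
ee_pos: [0.5932, -0.0081, 0.0727]
tcp_rot: [[-0.239, 0.971, 0.001], [0.971, 0.239, 0.0], [0.0, 0.001, -1.0]]
force: [0.3, -0.3, -1.9]
opening: 0.0334
```

```bash
python3 - <<'E'
from h import *
plan((.5926,-.0084,.0535),13.8,1,2.5)
s=robot.state();im,d=robot.camera('wrist');a=cv2.resize(im[60:260,220:420],(590,590));save('w11',a)
E
```

```text
pos [ 0.5932 -0.0081  0.0727] dist [-0.0006 -0.0003 -0.0192] rv deg [ 0. -0.  0.] F [ 0.3 -0.3 -1.9] op 0.0334 t 18.3
[-0.02, -0.06, 1.92, 0.001, -0.0, 0.001, 2.5],
```

View pics/w11.png

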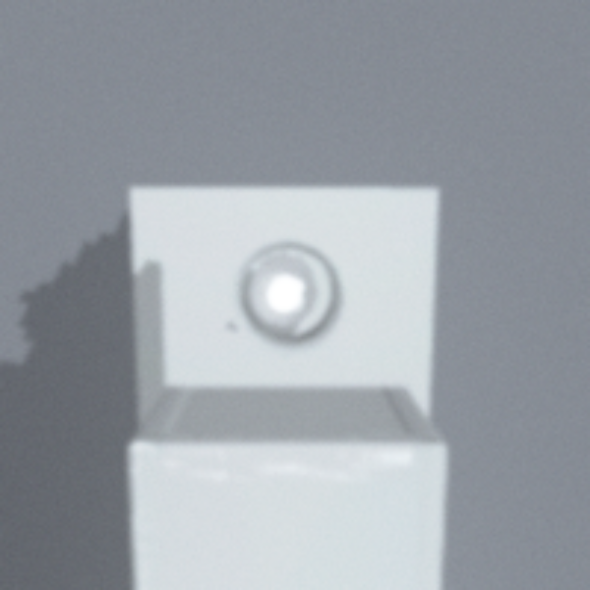

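The dowel is inside the hole, slightly left of centre. Continuing with a small correction.

Call:
{"name": "step_arm", "arguments": {
  "series": [
    [-0.02,-0.07,0.6,0,0,0,2.5],
    [0,0,0.6,0,0,0,2.5],
    [0,0,0.3,0,0,0,2.5],
    [0,0,0,0,0,0,2.5]
  ]
}}

```text
t: 18.85
ee_pos: [0.5928, -0.0085, 0.0571]
tcp_rot: [[-0.239, 0.971, 0.002], [0.971, 0.239, 0.0], [-0.0, 0.002, -1.0]]
force: [-0.1, -0.9, -2.4]
opening: 0.0329
```

```bash
python3 - <<'E'
from h import *
plan((.5926,-.0084,.0535),13.8,1,2.5)
E
```

```text
pos [ 0.5928 -0.0085  0.0571] dist [-0.0002  0.0001 -0.0036] rv deg [0.1 0.  0. ] F [-0.1 -0.9 -2.4] op 0.0329 t 18.85
[0.01, -0.01, 0.36, 0.002, 0.0, 0.001, 2.5],
```

Call:
{"name": "step_arm", "arguments": {
  "series": [
    [0,0,0.2,0.002,0,0,2.5],
    [0,0,0.2,0,0,0,2.5],
    [0,0,0.1,0,0,0,2.5]
  ]
}}

```text
t: 19.23
ee_pos: [0.593, -0.0085, 0.053]
tcp_rot: [[-0.239, 0.971, 0.0], [0.971, 0.239, -0.0], [-0.0, 0.0, -1.0]]
force: [-10.1, -0.0, 31.9]
opening: 0.0329
```

Contact. Resetting the target to the measured pose to relax the force.

Call:
{"name": "step_arm", "arguments": {
  "series": [
    [0,0,0,0,0,0,2.5],
    [0,0,0,0,0,0,2.5]
  ]
}}

```text
t: 19.48
ee_pos: [0.5931, -0.0085, 0.0533]
tcp_rot: [[-0.239, 0.971, 0.001], [0.971, 0.239, -0.0], [-0.001, 0.001, -1.0]]
force: [0.1, 0.9, -1.8]
opening: 0.0333
```

Call:
{"name": "step_arm", "arguments": {
  "series": [
    [0,0,0,0,0,0,2.5],
    [0,0,0,0,0,0,2.5]
  ]
}}

```text
t: 19.73
ee_pos: [0.5931, -0.0085, 0.0531]
tcp_rot: [[-0.239, 0.971, 0.001], [0.971, 0.239, -0.0], [-0.001, 0.001, -1.0]]
force: [-0.7, 0.1, -1.4]
opening: 0.0331
```

```bash
python3 - <<'E'
from h import *
plan((.5926,-.0084,.0535),13.8,1,2.5)
s=robot.state();im,d=robot.camera('wrist');W=cloud('wrist',d,s);a=cv2.resize(im[60:260,220:420],(590,590));save('w12',a)
P=sel(W,(.578,.052),.04,.042,.056);print('ear top z',np.percentile(P[:,2],[10,50,90]))
im2,d2=robot.camera('side');save('s12',cv2.resize(im2[190:310,270:430],None,fx=4,fy=4))
for i in range(3): robot.camera('wrist') ; print(robot.state()['force'].round(1),robot.state()['ee_pos'].round(4))
E
```

```text
pos [ 0.5931 -0.0085  0.0531] dist [-0.0005  0.0001  0.0004] rv deg [0. 0. 0.] F [-0.7  0.1 -1.4] op 0.0331 t 19.725
[0.02, -0.04, -0.04, 0.001, 0.001, 0.0, 2.5],
ear top z [0.0483634  0.04925977 0.05019396]
[ 0.4  0.1 -2.2] [ 0.5931 -0.0085  0.0532]
[ 0.6 -0.8 -1.8] [ 0.5931 -0.0085  0.0531]
[-0.1 -0.2 -1.5] [ 0.5931 -0.0085  0.0531]
```

View pics/w12.png

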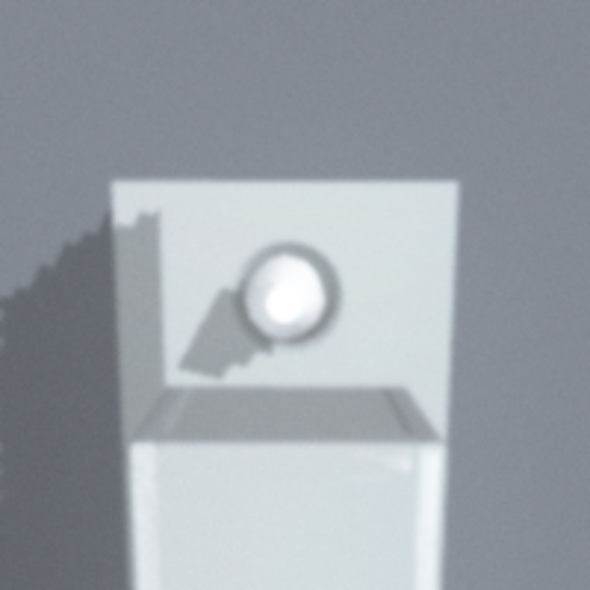

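View pics/s12.png

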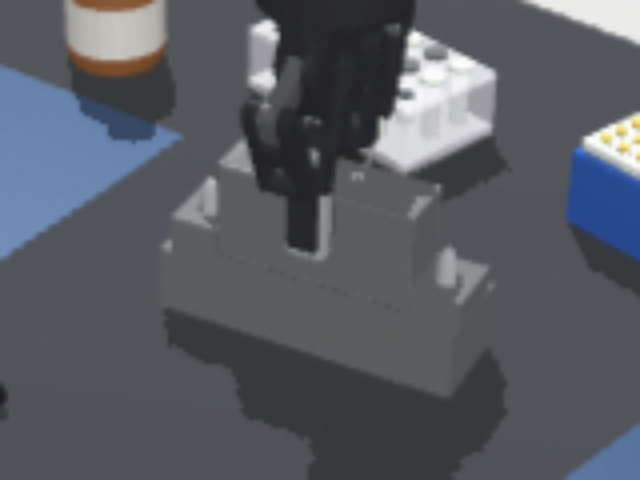

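Ear top is at 0.049, which is the height with the halves meeting (35 + 14 mm). Both dowels stick out of the ears. Now a light press.

Call:
{"name": "step_arm", "arguments": {
  "series": [
    [0,0,0.05,0,0,0,2.5]
  ]
}}

```text
t: 20.1
ee_pos: [0.5931, -0.0085, 0.053]
tcp_rot: [[-0.239, 0.971, 0.001], [0.971, 0.239, -0.001], [-0.001, 0.001, -1.0]]
force: [-4.4, -0.6, 15.2]
opening: 0.0333
```

```bash
python3 - <<'E'
from h import *
for i in range(4): robot.camera('wrist') ; s=robot.state();print(s['force'].round(1),s['ee_pos'].round(4))
E
```

```text
[-1.9 -0.1  6.1] [ 0.5931 -0.0085  0.0531]
[-3.1  0.   7. ] [ 0.5931 -0.0085  0.0531]
[-3.1 -0.3  7.5] [ 0.5931 -0.0086  0.0531]
[-3.   0.1  6.9] [ 0.5931 -0.0085  0.0531]
```

Call:
{"name": "step_arm", "arguments": {
  "series": [
    [0,0,0.065,0,0,0,2.5]
  ]
}}

```text
t: 20.42
ee_pos: [0.5931, -0.0085, 0.0531]
tcp_rot: [[-0.239, 0.971, 0.001], [0.971, 0.239, -0.001], [-0.001, 0.001, -1.0]]
force: [-4.8, -0.6, 14.9]
opening: 0.0332
```

```bash
python3 - <<'E'
from h import *
for i in range(6):
    im,d=robot.camera('wrist') ; s=robot.state();print(s['force'].round(1),s['ee_pos'].round(4),s['opening'],s['tcp_rot'][:,2].round(4))
W=cloud('wrist',d,s)
P=sel(W,(.578,.052),.04,.042,.056);print('ear top z',np.percentile(P[:,2],[10,50,90]))
im2,_=robot.camera('scene');save('fin',im2)
E
```

```text
[-2.9  0.2 12.3] [ 0.5931 -0.0085  0.0531] 0.03314396706493943 [ 1.2e-03 -8.0e-04 -1.0e+00]
[-3.6 -0.4 12.1] [ 0.5931 -0.0085  0.0531] 0.03302374794690492 [ 1.2e-03 -7.0e-04 -1.0e+00]
[-3.3 -0.6 13. ] [ 0.5931 -0.0085  0.0531] 0.0330665352727621 [ 1.1e-03 -7.0e-04 -1.0e+00]
[-4.5 -0.7 11.6] [ 0.5931 -0.0085  0.0531] 0.03339258752056018 [ 1.1e-03 -8.0e-04 -1.0e+00]
[-5.1 -0.  11.5] [ 0.5931 -0.0085  0.0531] 0.03346144044684744 [ 1.1e-03 -7.0e-04 -1.0e+00]
[-4.4 -0.5 12.7] [ 0.5931 -0.0085  0.0531] 0.0331570923777021 [ 1.2e-03 -7.0e-04 -1.0e+00]
ear top z [0.04833141 0.04925693 0.05019178]
```

View pics/fin.png

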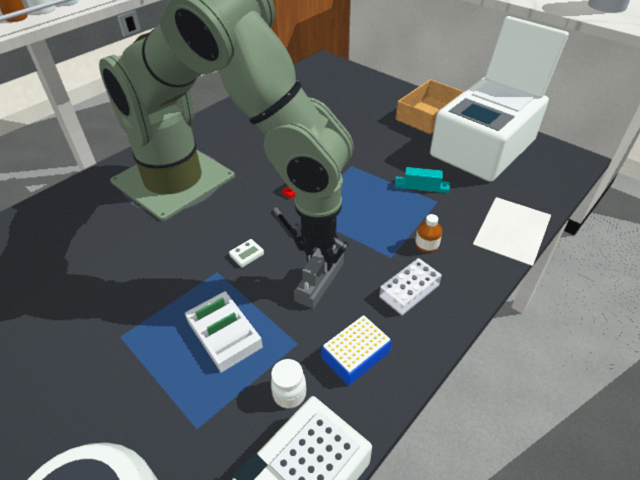

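The scene shows the hood on the case at (318,270), both plain plates still in the rack at (212,308) and (222,323), and the other things in place. The press reads a steady 12 N or so. Handing in.

```bash
python3 -c "
from bench import robot
print(robot.hand_in())"
```

```text
the job is handed in; nothing more can be done
None
```

The glass plate is in the lower half's slot, and the grey upper half is on both dowels. I handed in at about 21 s, still gripping and pressing; no verdict was reported.

- **Plate:** I lifted the strip plate straight out of the rack, stood it in the slot and let go. Afterwards the wrist camera put its strip centre on the case centre with the same yaw, and its top at 70 mm as specified. With the upper half on, the plate can no longer be seen.
- **Upper half:** Its ear top measured 49 mm above the bench, which is the height with the halves meeting. The far hole was checked from the wrist camera and the near dowel from the side view. The dowels sit slightly off centre in the holes.
- **Press:** The force reads a steady 12 N or so; with the hood's weight taken into account, that is about 14 N on the lower half, a little above the 10 N asked for. A sideways push of 3–5 N in x remains. First contact briefly reached about 32 N before I relaxed it.
- **Everything else:** The last scene picture shows both plain plates in the rack and the other things looking unmoved. I judged that by eye and did not measure it.

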